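Crack open the stuck swing lid of a screw tin

TASK

The swing lid of the screw tin has stuck to its gasket. Take the wooden-handled steel pull pin out of the tool block, put its rod down through the eye on the front of the lid while the lid is still shut, and with the pin pull the lid sideways (its eye goes to the left as the robot sees it) until the seal breaks, then hold it only slightly open, about 15 degrees, against its return spring; never let it fly wide open to its stop, do not push the lid with the gripper itself, and leave the other loose things where they are. The job ends holding: finish with the pin still gripped, in the eye and keeping the lid ajar.

Things in the scene. Friction and masses are not known exactly. Their poses are not given: they have to be found in the camera images.
- pin_handle (a point): centre of the pull pin's handle, an upright square dark wooden bar 24 x 24 mm, 60 mm tall, flats along this point's x and y; z up the pin. Below it a steel collar 20 mm across, 6 mm thick, then a round steel rod 10 mm thick, 60 mm long, the last 10 mm tapering to 4 mm. 0.12 kg. It starts upright in the tool block, collar resting on the block's top, this point 106 mm above the bench
- pin_tip (a point): the lower end of the pin's rod, on its axis, 96 mm below the handle's centre
- block: fixed light wooden tool block, 80 x 80 mm, 70 mm tall; origin at the centre of its underside, z up. The pin stands in its middle hole (13 mm wide, 64 mm deep); three thinner holes are empty
- eye (a point): centre of the lid's eye: a flat steel ring, 30 mm outside, 16 mm upright hole, 8 mm thick, at the lid's front edge, 88 mm above the bench, 57 mm from the tin's axis; nothing below it down to the bench. Its x axis points level across the tin to the lid's pivot, 105 mm away; z is up. The lid opens by moving the eye towards its own +y, round the pivot (clockwise from above)
- lid (a joint): angle of the steel lid (77 mm across, top 89 mm above the bench, pivot nut up to 100 mm): 0 shut, stop at 0.5 rad. The seal resists more and more up to a peak of 6 to 15 N sideways at the eye, near 0.04 rad, then lets go suddenly and is gone past 0.14 rad; from there only a return spring pulls the lid back, with about 3 N at the eye. Let go, the lid falls back below 0.14 rad
- station: fixed plywood board 118 x 92 x 12 mm carrying the tin (70 mm across, rim at 82 mm) and the lid's pivot post; origin on the tin's axis at bench height; its +x axis points from the tin to the pivot, z up
- spanner: steel spanner lying on the bench, 191 mm, bystander
- brush: paint brush lying on the bench, 207 mm, bystander
- padlock: brass padlock lying on the bench, 61 x 40 x 17 mm, bystander
- nut: steel hex nut lying on the bench, 30 mm, 13 mm high, bystander
- tile: tile offcut lying on the bench, 80 x 104 x 14 mm, bystander
- clamp: green G-clamp lying on the bench, 135 x 95 x 19 mm, bystander

How it is judged (in metres and radians):
On the way, in this order (a step that is already met when the one before it is completed fails the run):
1. the pin's rod is through the eye of the still shut lid (z of pin_tip in the frame of eye between -0.06 and -0.016 m and horizontal distance between pin_tip and eye below 0.014 m and angle between pin_handle's own z axis and vertical below 0.35 rad and value of joint lid below 0.06 rad), for 0.2 s.
2. the seal is broken with the pin in the eye (value of joint lid above 0.14 rad and z of pin_tip in the frame of eye below -0.012 m and horizontal distance between pin_tip and eye below 0.022 m and contact force between pin and lid above 0.3 N), for 0.1 s.
At the end, for the whole second after the job is handed in: the lid stands still 0.18 to 0.37 rad (10 to 21 degrees) open, held against its spring by the pin, whose rod passes through the eye (tip at least 12 mm below the eye's centre, within 22 mm sideways, pin within 0.4 rad of upright) and which is gripped by the fingers (value of joint lid between 0.18 and 0.37 rad and velocity of joint lid between -0.05 and 0.05 rad/s and z of pin_tip in the frame of eye below -0.012 m and horizontal distance between pin_tip and eye below 0.022 m and angle between pin_handle's own z axis and vertical below 0.4 rad and contact force between pin and lid above 0.3 N and contact force between the fingers and pin above 2 N); the arm keeps its last pose, push and grip.
It fails at once if the lid flies wide open (past 0.47 rad) (value of joint lid above 0.47 rad).
It fails at once if the gripper or arm itself pushes the lid (contact force between any of the fingers, the arm and lid above 2 N).
It fails at once if another loose thing is moved by more than 30 mm (distance of any of spanner, brush, padlock, nut, tile, clamp from where it was at the start of the episode above 0.03 m).
It also fails if it takes over 45 s, if anything falls off the work surface, if the arm or the gripper's body presses on something with over 40 N, if the wrist force passes 120 N, or if a joint passes its speed limit or range.

ROBOT

A 6-joint arm with a two-finger parallel gripper is mounted at the origin on the work surface; the furniture and walls round the work are solid. World frame = base frame: x ahead of the robot, y to its left, z up, the work surface at z = 0. Lengths are in mm, angles in rad, forces in N, time in s.
With the tool pointing down it reaches from about 300 to 750 mm from the base axis. Payload 8.5 kg.
Tool frame: the origin (TCP) lies between the finger pads; the fingertips stand 25 mm ahead of it and the grasp point (between the pads) lies 6 mm ahead of it; z points along the fingers, y is the line along which they close (so a half turn about z gives the same grasp; the last joint's range is limited). The gripper opens to 88 mm and grips with 3 to 60 N. Pads are 18 mm wide; open, the fingers measure 123 mm over their backs; the gripper's body (75 mm by 187 mm) begins 45 mm behind the grasp point.
Start: joints at [1.024, 0.381, 1.297, -0, 1.464, -0.215], TCP at [179.151, 519.986, 263.748] pointing down, gripper open.
Joint ranges: [-3.11, 3.11], [-0.89, 2.33], [0.22, 2.48], [-1.42, 4.56], [0.17, 2.85], [-2.88, 2.88]. Speed limits (rad/s): [2.39, 2.39, 3.14, 3.14, 3.14, 3.14].

INTERFACE

Orientations are given as a unit quaternion [x, y, z, w].
In Python, from workcell import bot gives the robot as it stands. The module is installed in compiled form; this text tells all that it offers.
- The arm moves only by the tool carry_out, never from a script. Its argument "plan" is a list that holds one entry, the list of rows, each a list of 7 numbers: the opening, from 0 (shut) to 1 (fully open), then the shift along the tool's x, y, z in m, then the turn, a rotation vector about the tool's x, y, z in rad. In form: [[[hand, tx, ty, tz, wx, wy, wz], ...]]. A call has 1 to 20 rows; each row shifts and turns the commanded pose from where the row before left it, along the tool's axes as they then stand; what a row does not reach is not made up. A row lasts 1/10 s, in which the tool goes at most 50 mm and 8.59 degrees, less where a joint would pass 70% of its speed; a pose out of reach is approached as far as the arm can. A call is refused whole if a number of a shift passes 0.05 or a number of a turn 0.15, either way. A call with a gripper value outside its range is refused whole. The fingers move at their own pace and stop on an object; "grip_force" is the grip in N (left out, the last holds). Time passes only in rows, so rows that do not move let the fingers close. It gives the time, the measured TCP pose, the force, the opening and the grip force at its end, in the units of the state.
- bot.state(): the state, without advancing time (a new reading comes with each control period).
- bot.read_camera(name): name is "scene" or "top" or "wrist"; returns the picture (384x512x3 uint8, blue, green, red); there is no depth.
- bot.calibration(name): a dict with "mtx" (3x3 intrinsics, pixels), "camera_from_world" (4x4, takes a point from world to camera coordinates). Camera axes: x right, y down, z forward; pixel columns grow to the right and rows downward; lengths in mm; the calibration is good to about 2 mm. A picture is of the moment at which its call begins: read the wrist's pose just before it. calibration takes no time and is no camera call; for the wrist camera it gives the pose at the moment of the call.
- bot.hand_in(): hands the job in; it is judged then, once.
Trained networks look in the newest picture that a camera, given by its name, has taken for a name from the list of things; names that differ only in an ending like _2 or _b are one class to them, and where a whole thing is asked for, a point or a joint stands for the part that bears it (a point fixed in the world has none). Each returns a list of dicts, best first, with "confidence" (0 to 1); they miss things now and then, are a little off and sometimes report something else, mostly with a low value. They report only what shows in the picture. A call takes as long as a camera call.
- bot.cut_out(camera, name): "mask" (384x512 bool, what is visible of it).
- bot.spot_point(camera, name): "location" ([x, y, z] in mm, in world coordinates, good to about 4 mm: a listed point, or the origin of a listed thing).
The state is a dict: "time": time; "q": joint angles; "dq": joint speeds; "tau": joint torques, N m; "position": TCP position; "tool_rot": TCP orientation; "force": force on the tool from outside, world axes, zero at the start; "ft_torque": the same for the moment, N m; "opening": finger opening in mm; "gripper_force": force on a finger pad.
Only numpy, scipy, OpenCV 4.12 (cv2) and the standard library are available. Lean on these libraries where they do the work, as an engineer would, in place of code of your own. Each camera call takes 0.05 s, during which the arm holds its last target. There are 200 camera calls.

## Working session

There is one attempt and no reset: what is moved stays moved. The work goes in short steps, Python scripts to look and compute and a tool call to move; the robot and the scene stay as the last step left them, time stands still between calls to the robot, and variables do not carry over. Pictures are saved under pics/ and viewed, at most 10 in all, crops included, and the job is handed in when it is done.

Besides the shell and the picture viewer there is one more tool, called after "Emit:" by a JSON object that holds its "method" and its "body", one argument or row to a line. carry_out: Moves the arm, as the interface text tells. Its arguments: {"type":"object","properties":{"plan":{"type":"array","items":{"type":"array","items":{"type":"array","items":{"type":"number"}}}},"grip_force":{"type":"number"}},"required":["plan"]}

```bash
mkdir -p pics; cat > h.py <<'E'
import numpy as np,cv2
from workcell import bot
def spots(cam,names):
    for n in names:
        for r in bot.spot_point(cam,n)[:2]: print(cam,n,np.round(r["location"],1),round(r["confidence"],2))
def proj(cam,p):
    c=bot.calibration(cam);q=np.array(c["camera_from_world"])@np.append(p,1);u=np.array(c["mtx"])@q[:3];return u[:2]/u[2]
E
python3 - <<'E'
from h import *
s=bot.state();print({k:np.round(s[k],3) for k in s})
a=bot.read_camera("scene");b=bot.read_camera("top")
cv2.imwrite("pics/a.png",cv2.resize(np.vstack([a,b]),(440,600) if 0 else None,fx=.78,fy=.78))
for c in("scene","top"): spots(c,["pin_handle","pin_tip","block","eye","station","lid"])
E
```

```text
{'time': np.float64(0.0), 'q': array([ 1.024,  0.381,  1.298,  0.   ,  1.464, -0.215]), 'dq': array([ 0.   , -0.002, -0.001, -0.001,  0.001,  0.003]), 'tau': array([-1.0000e-03, -4.3793e+01, -2.2457e+01,  7.1000e-02,  3.5000e-02,
       -0.0000e+00]), 'position': array([179.022, 519.801, 263.161]), 'tool_rot': array([ 0.165,  0.986, -0.001, -0.   ]), 'force': array([-0.252,  0.323, -0.11 ]), 'ft_torque': array([-0.009,  0.05 , -0.012]), 'gripper_force': np.float64(0.0), 'opening': np.float64(88.146)}
scene pin_handle [ 505.8 -266.7  105.5] 0.7
scene block [ 507.3 -264.5    3.2] 0.55
scene eye [460.  -52.1  85.3] 0.56
scene station [502.  -33.7   0.8] 0.89Traceback (most recent call last):
  File "<stdin>", line 5, in <module>
  File "h.py", line 5, in spots
    for r in bot.spot_point(cam,n)[:2]: print(cam,n,np.round(r["location"],1),round(r["confidence"],2))
             ~~~~~~~~~~~~~~^^^^^^^
ValueError: it knows: block, brush, clamp, eye, nut, padlock, pin_handle, pin_tip, spanner, station, tile
```

View pics/a.png

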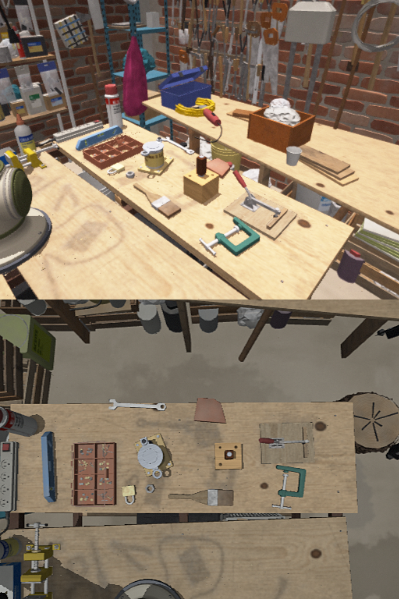

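The scene shows the pin in its block to the right of the tin, with the bystanders around them. Next I'll look closely at the tin and the block from the top camera.

```bash
python3 - <<'E'
from h import *
b=bot.read_camera("top")
spots("top",["pin_handle","block","eye","station","padlock","nut","brush"])
spots("scene",["eye","station"])
for n,p in (("pin",[506,-266,136]),("eye",[455,-55,88])): print(n,proj("top",p))
cv2.imwrite("pics/b.png",cv2.resize(b[150:290,150:330],None,fx=4,fy=4,interpolation=2))
E
```

```text
top pin_handle [ 504.1 -267.8  104.7] 0.49
top pin_handle [ 377.  -174.7    1. ] 0.46
top block [ 506.5 -265.4   -0.9] 0.74
top block [390.9  55.5  -2.2] 0.2
top eye [455.3 -55.2  88.5] 0.81
top station [ 5.09e+02 -2.70e+01 -5.00e-01] 0.88
top station [ 377.7 -174.5   -2.5] 0.39
top padlock [388.6  45.4  -1.3] 0.71
top nut [408.4 -12.9   2.9] 0.44
top brush [ 375.2 -173.4   -4. ] 0.86
scene eye [460.  -52.1  85.3] 0.56
scene station [502.  -33.7   0.8] 0.89
pin [293.48378451 197.4769996 ]
eye [202.10529176 223.05554759]
```

View pics/b.png

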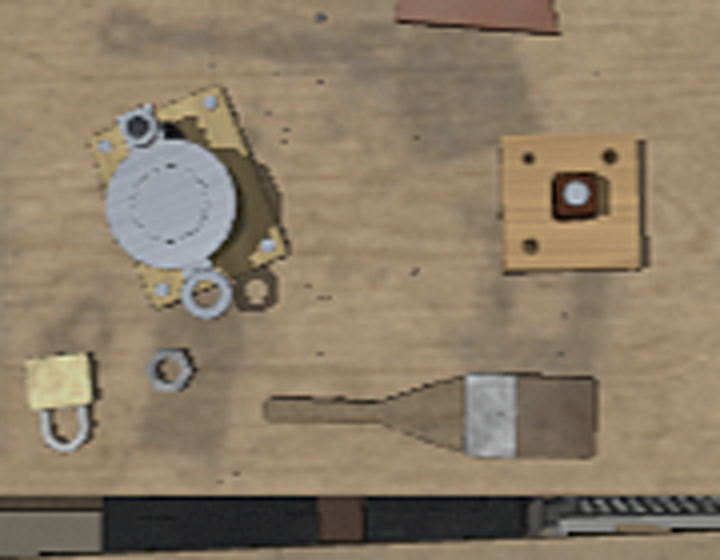

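The ring shows at crop (207,293), which matches eye ≈ (455,-55). The pivot nut is at (139,127), so the eye's x axis points about 22° to the left of ahead. The pin's top is at (576,193), and its handle is square to the world axes. I'll travel high and close along world y.

Emit:
{"method": "carry_out", "body": {
  "plan": [
    [[1,0,0,-0.02,0,0,-0.11],[1,0,0,-0.02,0,0,-0.11],[1,0,0,-0.02,0,0,-0.11],[1,-0.019,-0.046,0,0,0,0],[1,-0.019,-0.046,0,0,0,0],[1,-0.019,-0.046,0,0,0,0],[1,-0.019,-0.046,0,0,0,0],[1,-0.019,-0.046,0,0,0,0],[1,-0.019,-0.046,0,0,0,0],[1,-0.019,-0.046,0,0,0,0],[1,-0.019,-0.046,0,0,0,0],[1,-0.019,-0.046,0,0,0,0],[1,-0.019,-0.046,0,0,0,0],[1,-0.019,-0.046,0,0,0,0],[1,-0.019,-0.046,0,0,0,0],[1,-0.019,-0.046,0,0,0,0],[1,-0.019,-0.046,0,0,0,0],[1,-0.019,-0.046,0,0,0,0],[1,-0.019,-0.046,0,0,0,0],[1,-0.019,-0.046,0,0,0,0]]
  ]
}}

```text
time: 2.85
position: [501.1, -264.7, 323.7]
tool_rot: [0.001, 1.0, -0.0, 0.0]
force: [1.0, 0.5, 0.8]
opening: 88.4
gripper_force: 0.0
```

```bash
python3 - <<'E'
from h import *
from scipy.spatial.transform import Rotation as R
b=bot.read_camera("wrist");s=bot.state()
print(s["time"],s["position"],R.from_quat(s["tool_rot"]).as_matrix().round(3),s["q"],s["force"])
spots("wrist",["pin_handle","block","eye","station"])
for p in([505,-267,136],[505,-267,70],[465,-227,70],[545,-227,70]): print(proj("wrist",p))
cv2.imwrite("pics/c.png",b)
E
```

```text
2.9 [ 502.62267709 -270.65622554  321.8027866 ] [[-1.     0.006 -0.001]
 [ 0.006  1.    -0.001]
 [ 0.001 -0.001 -1.   ]] [-7.00698084e-01  3.85834705e-01  1.12232187e+00 -1.42822734e-03
  1.63335173e+00 -2.26569474e+00] [-4.4492362  -2.22785862 -2.42253276]
wrist pin_handle [ 505.6 -267.2  104.3] 0.94
wrist block [ 502.5 -265.    -1.2] 0.6
wrist eye [453.4 -52.5  89.4] 0.85
wrist station [ 5.096e+02 -3.280e+01  3.000e-01] 0.9
[251.0313958  172.17093557]
[251.90860944 156.83358228]
[288.36758124 120.8882956 ]
[286.48247588 190.49424172]
```

View pics/c.png

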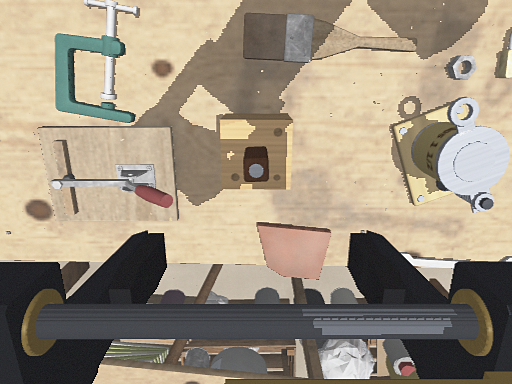

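The pin top shows at (256,171) and the block at about (256,155). The arm was still settling when the picture was taken, so I'll go lower and look again once it is still.

Emit:
{"method": "carry_out", "body": {
  "plan": [
    [[1,0,0,0.03,0,0,0],[1,0,0,0.03,0,0,0],[1,0,0,0.03,0,0,0],[1,0,0,0.03,0,0,0],[1,0,0,0,0,0,0],[1,0,0,0,0,0,0],[1,0,0,0,0,0,0]]
  ]
}}

```text
time: 3.8
position: [501.3, -262.5, 206.0]
tool_rot: [0.001, 1.0, -0.001, 0.001]
force: [-0.9, -0.9, -0.2]
opening: 88.1
gripper_force: 0.0
```

```bash
python3 - <<'E'
from h import *
b=bot.read_camera("wrist");s=bot.state()
print(s["time"],s["position"],s["force"])
spots("wrist",["pin_handle","block","eye","station"])
for p in([505,-267,136],[505,-267,70],[465,-227,70],[545,-227,70],[505,-257,136],[515,-267,136]): print(proj("wrist",p))
cv2.imwrite("pics/d.png",b)
E
```

```text
3.85 [ 501.23143064 -262.6008176   205.76360302] [ 0.09707682 -1.26249707  0.34912787]
wrist pin_handle [ 504.4 -267.6  100.9] 0.82
wrist block [ 5.034e+02 -2.670e+02  1.000e-01] 0.94
wrist eye [ 657.  -219.5   -2.3] 0.35
wrist station [506.1 -32.9  -1.5] 0.77
wrist station [ 653.3 -216.5   -2.5] 0.69
[249.04427033 223.04318963]
[250.8753639  189.13374034]
[303.51852953 138.75918529]
[299.53413659 235.07065386]
[265.56380428 223.03319633]
[249.16960442 238.01893576]
```

View pics/d.png

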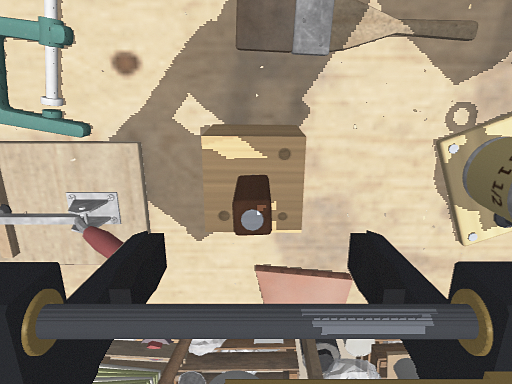

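The handle top is centred near (252.5,219), which puts the pin at about (503,-265). I'll correct by 2 mm, go down and grip.

Emit:
{"method": "carry_out", "body": {
  "plan": [
    [[1,-0.0015,-0.0025,0,0,0,0],[1,0,0,0.02,0,0,0],[1,0,0,0.02,0,0,0],[1,0,0,0.02,0,0,0],[1,0,0,0.02,0,0,0],[1,0,0,0.012,0,0,0],[1,0,0,0,0,0,0],[1,0,0,0,0,0,0],[0,0,0,0,0,0,0],[0,0,0,0,0,0,0],[0,0,0,0,0,0,0],[0,0,0,0,0,0,0],[0,0,0,0,0,0,0],[0,0,0,0,0,0,0],[0,0,0,0,0,0,0],[0,0,0,0,0,0,0],[0,0,0,0,0,0,0],[0,0,0,0,0,0,0]]
  ],
  "grip_force": 55
}}

```text
time: 5.85
position: [502.2, -265.1, 111.7]
tool_rot: [0.001, 1.0, -0.0, -0.0]
force: [0.4, -0.2, -0.8]
opening: 23.2
gripper_force: 55.0
```

Gripped. I'll lift, travel to above the eye and yaw 22°.

Emit:
{"method": "carry_out", "body": {
  "plan": [
    [[0,0,0,-0.02,0,0,0],[0,0,0,-0.025,0,0,0],[0,0,0,-0.025,0,0,0],[0,0,0,-0.025,0,0,0],[0,0,0,-0.015,0,0,0],[0,0.008,0.035,0,0,0,0],[0,0.008,0.035,0,0,0,0],[0,0.008,0.035,0,0,0,0],[0,0.008,0.035,0,0,0,0],[0,0.008,0.035,0,0,0,0],[0,0.007,0.035,0,0,0,0],[0,0,0,0,0,0,-0.096],[0,0,0,0,0,0,-0.096],[0,0,0,0,0,0,-0.096],[0,0,0,0,0,0,-0.096],[0,0,0,0,0,0,0],[0,0,0,0,0,0,0],[0,0,0,0,0,0,0],[0,0,0,0,0,0,0]]
  ]
}}

```text
time: 7.75
position: [455.6, -55.0, 221.7]
tool_rot: [-0.189, 0.982, 0.0, -0.0]
force: [-0.6, -0.4, -1.0]
opening: 23.7
gripper_force: 55.0
```

```bash
python3 - <<'E'
from h import *
from scipy.spatial.transform import Rotation as R
a=bot.read_camera("wrist");s=bot.state();b=bot.read_camera("scene");c=bot.read_camera("top")
print(s["time"],s["position"],s["force"],s["opening"],R.from_quat(s["tool_rot"]).as_matrix().round(3))
for n in("wrist","scene","top"): spots(n,["pin_handle","pin_tip","eye","station"])
for n in("wrist","scene"):
  print(n,"eye",proj(n,[455,-54.5,88]),"tip",proj(n,s["position"]-[0,0,103]))
e=proj("scene",[455,-54.5,120]).astype(int)
cr=b[e[1]-60:e[1]+60,e[0]-60:e[0]+60]
print(e)
cv2.imwrite("pics/e.png",np.hstack([cv2.resize(a,(512,384)),cv2.resize(cr,(286,384),interpolation=2) if 0 else cv2.resize(cr,(288,384))]))
E
```

```text
7.8 [455.60632902 -55.01727391 221.73962747] [ 0.26826655  0.34648888 -1.66723196] 23.95043730259085 [[-0.928 -0.372 -0.   ]
 [-0.372  0.928  0.   ]
 [-0.     0.    -1.   ]]
wrist pin_handle [458.1 -54.8 212.1] 0.6
wrist pin_tip [454.7 -53.4 118.8] 0.64
wrist eye [454.7 -55.1  89.8] 0.9
wrist station [ 5.09e+02 -3.08e+01 -4.00e-01] 0.83
scene pin_handle [456.  -54.5 214.7] 0.67
scene pin_tip [ 504.3 -263.2    5.9] 0.65
scene pin_tip [455.7 -53.5 122.4] 0.62
scene eye [460.3 -51.9  85.2] 0.79
scene station [ 5.064e+02 -3.350e+01  1.000e-01] 0.71
scene station [ 656.9 -217.8   -1.5] 0.71
top pin_tip [ 507.9 -265.8    1.4] 0.38
top station [506.6 -29.1   2.8] 0.82
wrist eye [256.8950348  183.95271264] tip [255.90504503 197.45889557]
scene eye [186.3842033  196.29607899] tip [185.66149921 186.06155922]
[185 185]
```

View pics/e.png

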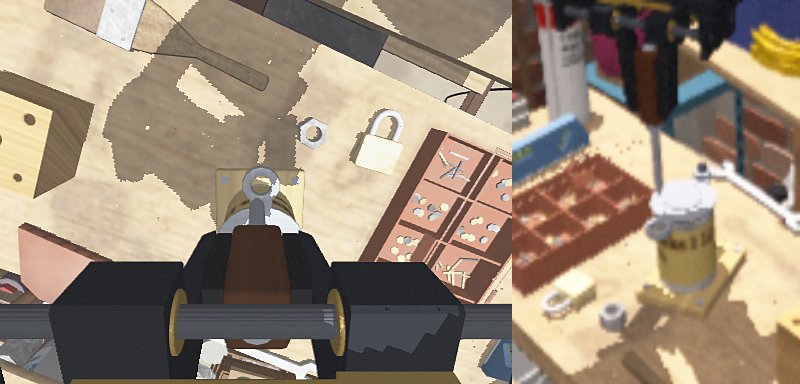

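The wrist view shows the ring centred near (261.5,184) and the rod tip near (257.5,197), so the tip needs about 2–3 mm along +tool y. I'll move 2 mm, go down to just above the ring and look.

Emit:
{"method": "carry_out", "body": {
  "plan": [
    [[0,0,0.002,0.01,0,0,0],[0,0,0,0.01,0,0,0],[0,0,0,0,0,0,0],[0,0,0,0,0,0,0],[0,0,0,0,0,0,0]]
  ]
}}

```text
time: 9.0
position: [455.0, -53.2, 201.9]
tool_rot: [-0.19, 0.982, -0.0, 0.0]
force: [0.4, 0.4, -0.7]
opening: 23.6
gripper_force: 55.0
```

```bash
python3 - <<'E'
from h import *
a=bot.read_camera("wrist");s=bot.state();b=bot.read_camera("scene")
print(s["time"],s["position"],s["force"])
for n in("wrist","scene"): spots(n,["pin_tip","eye"])
for n in("wrist","scene"):
  print(n,"eye",proj(n,[455,-54.5,88]),"tip",proj(n,s["position"]-[0,0,103]))
cr=b[155:225,150:220]
w=a[150:250,215:305]
cv2.imwrite("pics/f.png",np.hstack([cv2.resize(w,(450,500),interpolation=2),cv2.resize(cr,(350,350),interpolation=2,dst=None) if 0 else cv2.copyMakeBorder(cv2.resize(cr,(350,350),interpolation=2),0,150,0,0,0)]))
E
```

```text
9.05 [455.01352805 -53.22462823 201.95117533] [-1.46193527 -0.56189444 -0.94967136]
wrist pin_tip [456.4 -52.1  97.2] 0.88
wrist eye [453.9 -53.3  86.1] 0.8
wrist eye [458.7 -56.3 195.1] 0.58
scene pin_tip [455.3 -52.5 104.2] 0.62
scene eye [ 505.6 -263.1    4.7] 0.73
scene eye [456.8 -51.4  88.1] 0.59
wrist eye [254.24616179 191.93361651] tip [255.82097856 197.58667613]
scene eye [186.3842033  196.29607899] tip [185.72162873 192.5350465 ]
```

View pics/f.png

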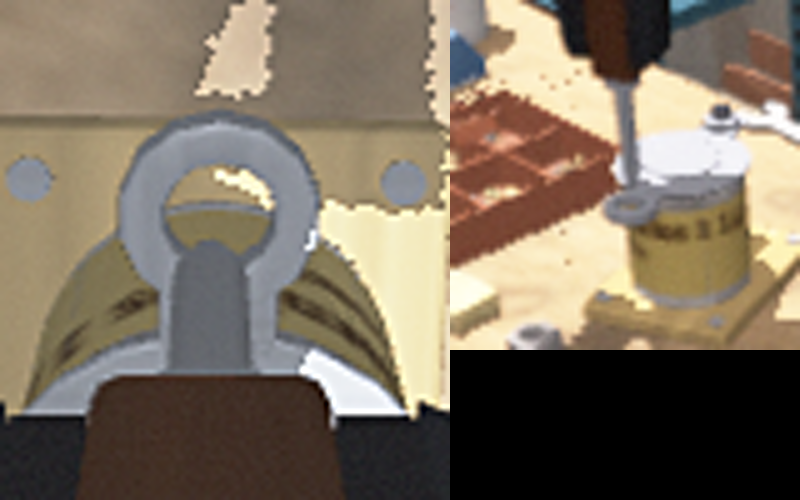

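The hole is centred at crop (218,213) and the rod tip at (209,245), so about 1 mm more along tool y is needed. Then insert, checking the force partway.

Emit:
{"method": "carry_out", "body": {
  "plan": [
    [[0,0.0005,0.001,0,0,0,0],[0,0,0,0.007,0,0,0],[0,0,0,0.007,0,0,0],[0,0,0,0.007,0,0,0],[0,0,0,0,0,0,0],[0,0,0,0,0,0,0]]
  ]
}}

```text
time: 9.9
position: [454.0, -52.4, 180.5]
tool_rot: [-0.19, 0.982, 0.0, -0.0]
force: [-0.3, -0.7, -1.1]
opening: 23.7
gripper_force: 55.0
```

Emit:
{"method": "carry_out", "body": {
  "plan": [
    [[0,0,0,0.007,0,0,0],[0,0,0,0.007,0,0,0],[0,0,0,0.007,0,0,0],[0,0,0,0.007,0,0,0],[0,0,0,0.006,0,0,0],[0,0,0,0,0,0,0],[0,0,0,0,0,0,0],[0,0,0,0,0,0,0]]
  ]
}}

```text
time: 10.7
position: [454.2, -52.5, 147.0]
tool_rot: [-0.19, 0.982, -0.0, 0.0]
force: [-0.3, -0.8, -1.1]
opening: 23.6
gripper_force: 55.0
```

```bash
python3 - <<'E'
from h import *
a=bot.read_camera("wrist");s=bot.state();b=bot.read_camera("scene")
print(s["time"],s["position"],s["force"])
for n in("wrist","scene"): spots(n,["pin_tip","eye"])
cv2.imwrite("pics/g.png",np.hstack([cv2.resize(a[150:250,215:305],(405,450),interpolation=2),cv2.resize(b[155:230,150:215],(390,450),interpolation=2)]))
E
```

```text
10.75 [454.17266544 -52.47459552 147.02985601] [ 0.75014844  0.28351489 -1.23091963]
wrist pin_tip [454.5 -52.   44.3] 0.96
scene pin_tip [452.6 -52.9  48.2] 0.48
scene eye [457.8 -50.1  84.3] 0.59
```

View pics/g.png

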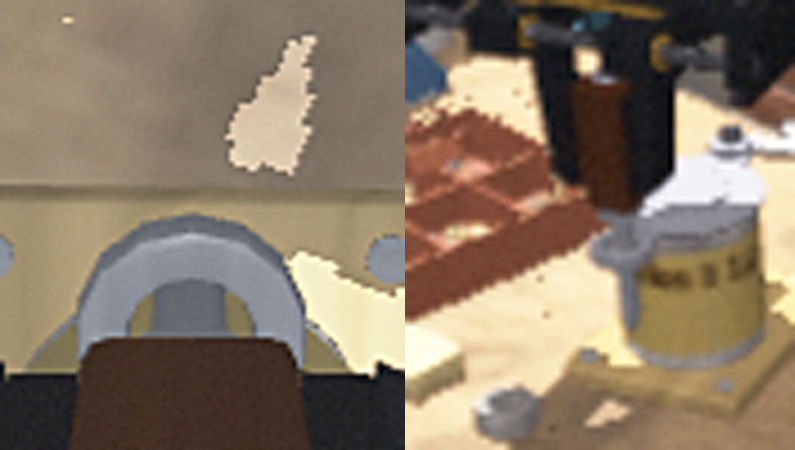

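The rod is through the eye with no side load. I'll pull along +tool y gently.

Emit:
{"method": "carry_out", "body": {
  "plan": [
    [[0,0,0.0015,0,0,0,0],[0,0,0.0015,0,0,0,0],[0,0,0.0015,0,0,0,0],[0,0,0.0015,0,0,0,0],[0,0,0.001,0,0,0,0],[0,0,0,0,0,0,0]]
  ]
}}

```text
time: 11.6
position: [451.9, -46.4, 147.0]
tool_rot: [-0.19, 0.982, -0.001, 0.0]
force: [1.0, -4.7, -2.4]
opening: 23.7
gripper_force: 55.0
```

Emit:
{"method": "carry_out", "body": {
  "plan": [
    [[0,0,0.0015,0,0,0,0],[0,0,0.0015,0,0,0,0],[0,0,0.0015,0,0,0,0],[0,0,0.0015,0,0,0,0],[0,0,0.0015,0,0,0,0],[0,0,0.0015,0,0,0,0],[0,0,0,0,0,0,0]]
  ]
}}

```text
time: 12.3
position: [448.2, -37.5, 146.9]
tool_rot: [-0.19, 0.982, 0.0, 0.0]
force: [-0.3, -0.2, -0.4]
opening: 23.5
gripper_force: 55.0
```

The seal seems to have let go. I'll continue along the arc.

Emit:
{"method": "carry_out", "body": {
  "plan": [
    [[0,-0.0005,0.002,0,0,0,0],[0,-0.0005,0.002,0,0,0,0],[0,-0.0005,0.002,0,0,0,0],[0,-0.0005,0.002,0,0,0,0],[0,-0.0005,0.002,0,0,0,0],[0,-0.0005,0.002,0,0,0,0],[0,-0.0005,0.002,0,0,0,0],[0,0,0,0,0,0,0],[0,0,0,0,0,0,0],[0,0,0,0,0,0,0],[0,0,0,0,0,0,0],[0,0,0,0,0,0,0]]
  ]
}}

```text
time: 13.5
position: [446.1, -23.4, 146.8]
tool_rot: [-0.19, 0.982, -0.0, 0.0]
force: [2.1, -1.9, -0.8]
opening: 23.8
gripper_force: 55.0
```

```bash
python3 - <<'E'
from h import *
s=bot.state();a=bot.read_camera("wrist");b=bot.read_camera("scene");t=bot.state()
print(s["time"],s["position"],s["force"],t["force"],t["gripper_force"])
for n in("wrist","scene"): spots(n,["pin_handle","pin_tip","eye"])
cv2.imwrite("pics/i.png",np.hstack([cv2.resize(a[150:250,215:305],(405,450),interpolation=2),cv2.resize(b[155:230,150:215],(390,450),interpolation=2)]))
E
```

```text
13.5 [446.12632511 -23.35160322 146.77208007] [ 2.1346587  -1.85632433 -0.77824652] [ 0.58621531 -2.5830431  -0.09496713] 54.992848578840494
wrist pin_handle [451.6 -24.6 139.8] 0.88
wrist pin_tip [446.5 -21.2  42.9] 0.58
wrist eye [446.6 -27.8  89. ] 0.61
scene pin_handle [447.5 -22.1 138. ] 0.79
scene pin_tip [445.9 -21.3  46.6] 0.69
scene eye [455.6 -25.9  84.3] 0.58
```

View pics/i.png

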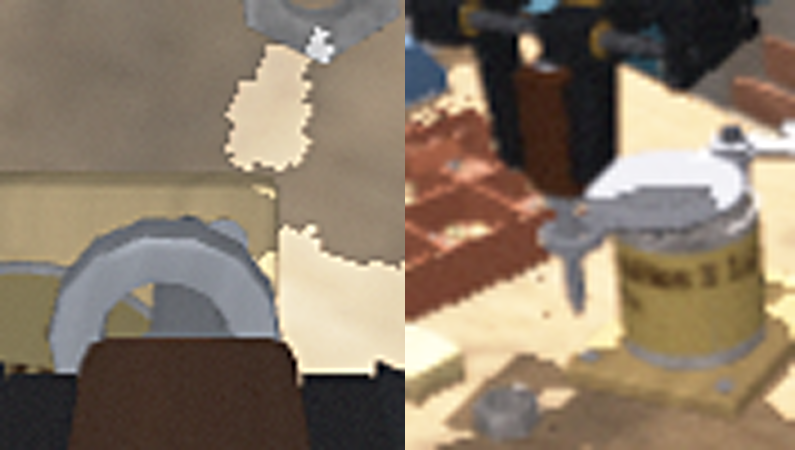

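The rod bears against the leading side of the eye with about 2.6 N of spring load. It has moved about 30 mm, or 27 mm after clearance, so the lid is at roughly 0.26 rad with the pin upright. I'll hand in.

```bash
python3 -c "
from workcell import bot
print(bot.hand_in())"
```

```text
the job is handed in; nothing more can be done
None
```

I handed the job in with the pin still gripped and upright in the eye, the seal broken and the lid held about 15° open (roughly 0.26 rad, worked out from how far the pin moved); the hand-in call returned no verdict.

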